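# Lock the stall's donation box with its key

### The arm

A 7-joint arm with a two-finger parallel gripper is mounted at the origin on the work surface. World frame = base frame: x ahead of the robot, y to its left, z up, the work surface at z = 0. Lengths are in m, angles in rad, forces in N, time in s.
With the tool pointing down it reaches from about 0.4 to 0.85 m from the base axis. Payload 4.5 kg.
Tool frame: the origin (TCP) lies on the centre line of the jaws, within the pads' length; the fingertips stand r.tip_extent ahead of it and the grasp point (between the pads) is the TCP (r.tip_extent is the distance from the TCP to the fingertips, in m); z points along the fingers, y is the line along which they close (so a half turn about z gives the same grasp; the last joint's range is limited). The gripper opens to 88 mm and grips with 3 to 60 N. Pads are 18 mm wide; open, the fingers measure 123 mm over their backs; the gripper's body (75 mm by 187 mm) begins 45 mm behind the grasp point.
Start: joints at [1.228, 0.689, -0.195, 1.565, 0.157, 0.902, -0.215], TCP at [0.23, -0.581, 0.258] pointing down, gripper open.
Joint ranges: [-3.01, 3.01], [-0.46, 2.08], [-1.47, 1.51], [0.13, 2.56], [-1, 4.14], [0.04, 2.09], [-2.66, 2.66]. Speed limits (rad/s): [2.57, 2.57, 3.14, 3.14, 3.14, 3.14, 3.14].

### API

Orientations are given as a unit quaternion [x, y, z, w].
In Python, from plant import sensors, vision, finish_job, r gives the robot as it stands. The module is installed in compiled form; this text tells all that it offers.
- The arm moves only by the tool step_arm, never from a script. Its argument "steps" is a list of rows, each a list of 2 entries, a list of its own where there are three numbers: the shift along the tool's x, y, z in cm, then the turn, a rotation vector about the tool's x, y, z in degrees. A call has 1 to 12 rows; each row shifts and turns the commanded pose from where the row before left it, along the tool's axes as they then stand; what a row does not reach is not made up. A row lasts 1/8 s, in which the tool goes at most 62.5 mm and 10.7 degrees, less where a joint would pass 70% of its speed; a pose out of reach is approached as far as the arm can. A call with a gripper value outside its range is refused whole. "claw" is the opening, from -1 (shut) to 1 (fully open), set as the call begins (left out, the last holds). The fingers move at their own pace and stop on an object; "grip_force" is the grip in N (left out, the last holds). Time passes only in rows, so rows that do not move let the fingers close. It gives the time, the measured TCP pose, the force, the opening and the grip force at its end, in the units of the state.
- sensors.get_state(): the state, without advancing time (a new reading comes with each control period).
- vision.snapshot(name): name is "side" or "top"; returns a dict with "img" (420x560x3 uint8, red, green, blue), "fx", "fy", "cx", "cy" (pixels), "k1" (the pictures are not rectified: a ray, as slopes to the right and down, at radius r is drawn at 1 + k1 r^2 times it, then the intrinsics apply), "position" and "rotation" of the camera in the world. Camera axes: x right, y down, z forward; pixel columns grow to the right and rows downward; lengths in m; the calibration is good to about 2 mm. A picture is of the moment at which its call begins. There is no depth.
- finish_job(): hands the job in; it is judged then, once.
The state is a dict: "clock": time; "q": joint angles; "qd": joint speeds; "joint_torque": joint torques, N m; "tool_pos": TCP position; "eef_rot": TCP orientation; "contact_force": force on the tool from outside, world axes, zero at the start; "moment": the same for the moment, N m; "opening": opening from 0.0 (shut) to 1.0 (fully open); "finger_force": force on a finger pad.
Only numpy, scipy, OpenCV 4.12 (cv2) and the standard library are available. Lean on these libraries where they do the work, as an engineer would, in place of code of your own. Each camera call takes 0.05 s, during which the arm holds its last target. There are 200 camera calls.

### The job

Lock the wooden donation box: take the steel key from its stand, push it fully into the keyhole on the sloping top, turn it clockwise to its stop and back home, and draw it out. Then put the key back upright in its stand, pushed down until its collar rests on the wood, and let go. Leave the elephant, giraffe and mug where they stand.

Things in the scene. Friction and masses are not known exactly. Their poses are not given: they have to be found in the camera images.
- key_grip (a point): Middle of the steel key's round flat bow (disc 50 mm across, 10 mm thick along y). Key 119 mm long; z runs along its shank from tip to bow, x to the bit's side. A square tab on the bow's rim, reaching 32 mm from the axis, is on the bit's side. 64 mm below this point is the underside of a collar, 28 mm across, 6 mm thick. It starts upright in its stand, bow up.
- key_tip (a point): Tip of the key's 12 mm thick shank, 30 mm below the collar's underside and 94 mm from the bow's middle; same axes. The bit is a flat flag at the tip: 8 mm thick in y, reaching 20 mm from the shank's axis in +x, 20 mm long from the tip upward, which leaves 10 mm of bare shank between bit and collar.
- slope: Sloping top of the fixed wooden donation box (200 x 200 mm, 50 mm high in front, 156 mm behind), always tilted 28 degrees towards its front. Origin: nominal middle of the keyhole, on the outer face of the steel lock plate (72 x 90 mm, 6 mm thick, proud of the wood). z points out along the keyhole's axis, x up the slope, y to the left seen from the front.
- lock_mid (a point): Same point and axes as the slope's origin. The plate was screwed on by hand: the real keyhole is anywhere within 8 mm of here along y (find it by touch or sight), exact in x, and firmly fixed. It is a 15 x 15 mm opening for the shank with an 11 mm wide slot for the bit reaching 21.5 mm up the slope (+x) from the axis, so the key enters with its bit up the slope.
- lock (a joint): Turn of the lock, rad: 0 home, growing clockwise seen from outside, firm stop at 1.2. Stays where left (about 0.1 N m). Key and lock have 0.1 to 0.2 rad of play either way: turn the key that much farther at both ends. The key turns only when fully in (collar on the plate, tip 30 mm below the face); while turned its bit is trapped behind the plate.
- stand_seat (a point): Top face of the fixed dark wooden key stand (block 100 x 80 mm, 45 mm high), where the key's axis belongs. z up, x towards the bit's side. Under it is a rectangular hole 37 mm deep, from 9 mm behind to 24 mm ahead of this point in x, 9 mm either way in y: the key's shank and bit hang in it, the collar resting on the top face.
- elephant: Carved dark wooden elephant, 130 mm long, 95 mm high, loose, behind the key stand; origin under its middle. To be left alone.
- giraffe: Carved wooden giraffe, 100 mm long, 175 mm high, loose, at the left of the work; origin under its middle. To be left alone.
- mug: Terracotta mug, 76 mm across, 85 mm high, loose, at the right of the work; origin under its middle. To be left alone.
There are look-alikes about, which are no part of the job. Of the things shaped like the part that bears key_grip, the bare steel one is meant.

How it is judged:
On the way, in this order (a step that is already met when the one before it is completed fails the run):
1. the key is pushed fully into the keyhole (tip at least 26 mm below the lock's face) (z of key_tip in the frame of slope between -0.045 and -0.026 m and x of key_tip in the frame of slope between -0.008 and 0.008 m and y of key_tip in the frame of slope between -0.014 and 0.014 m and angle between the z axis of key_tip and the z axis of slope, either way round below 0.2 rad), for 0.1 s.
2. the lock is turned to its stop (above 1.12 rad) by the key (value of joint lock above 1.12 rad and z of key_tip in the frame of slope below -0.015 m), for 0.05 s.
3. the lock is turned back home (below 0.12 rad), key still in (value of joint lock below 0.12 rad and z of key_tip in the frame of slope below -0.015 m), for 0.05 s.
4. the key is drawn clear of the keyhole (z of key_tip in the frame of slope above 0.005 m and value of joint lock below 0.12 rad), for 0.05 s.
At the end, for the whole second after the job is handed in: The key stands at rest and upright (within 0.15 rad) in its stand, tip at least 24 mm below the stand's top face and within 38 mm of the seat point, the lock is home (below 0.12 rad), and elephant, giraffe and mug are within 30 mm of where they began (distance between key_tip and stand_seat below 0.038 m and z of key_tip in the frame of stand_seat below -0.024 m and angle between key_grip's own z axis and vertical below 0.15 rad and linear speed of key below 0.02 m/s and value of joint lock below 0.12 rad and distance of each of elephant, giraffe, mug from where it was at the start of the episode below 0.03 m); the robot touches nothing.
It fails at once if the elephant, giraffe or mug is shoved more than 30 mm (distance of any of elephant, giraffe, mug from where it was at the start of the episode above 0.03 m).
It also fails if it takes over 72 s, if anything falls off the work surface, if the arm or the gripper's body presses on something with over 40 N, if the wrist force passes 120 N, or if a joint passes its speed limit or range.

## Working session

There is one attempt and no reset: what is moved stays moved. The work goes in short steps, Python scripts to look and compute and a tool call to move; the robot and the scene stay as the last step left them, time stands still between calls to the robot, and variables do not carry over. Pictures are saved under pics/ and viewed, at most 10 in all, crops included, and the job is handed in when it is done.

Besides the shell and the picture viewer there is one more tool, called after "Emit:" as name([rows], argument=value, ...), one row to a line, values as JSON. step_arm: Moves the arm, as the interface text tells. Its arguments: {"type":"object","properties":{"steps":{"type":"array"},"claw":{"type":"number"},"grip_force":{"type":"number"}},"required":["steps"]}

```bash
mkdir -p pics; cat > h.py <<'E'
import numpy as np, cv2
from scipy.spatial.transform import Rotation as R
from plant import sensors, vision, finish_job, r
def snap(n,f):
    s=vision.snapshot(n); cv2.imwrite('pics/'+f,s['img'][:,:,::-1]); 
    np.savez('pics/'+f+'.npz',**{k:v for k,v in s.items()}); return s
def rot(s):
    a=np.array(s['rotation'],float); return a if a.shape==(3,3) else R.from_quat(a).as_matrix()
def K(s): return np.array([[s['fx'],0,s['cx']],[0,s['fy'],s['cy']],[0,0,1]],float), np.array([float(s['k1']),0,0,0])
def ray(s,px):
    k,d=K(s); p=cv2.undistortPoints(np.array([[px]],float),k,d)[0,0]
    return np.array(s['position'],float), rot(s)@np.array([p[0],p[1],1])
def onz(s,px,z):
    o,d=ray(s,px); return o+d*(z-o[2])/d[2]
def tri(s1,p1,s2,p2):
    o1,d1=ray(s1,p1);o2,d2=ray(s2,p2); A=np.stack([d1,-d2],1); t=np.linalg.lstsq(A,o2-o1,rcond=None)[0]
    a,b=o1+t[0]*d1,o2+t[1]*d2; return (a+b)/2,np.linalg.norm(a-b)
def proj(s,P):
    k,d=K(s); c=rot(s).T@(np.array(P,float)-s['position']); return cv2.projectPoints(c.reshape(1,1,3),np.zeros(3),np.zeros(3),k,d)[0].ravel()
def load(f): return dict(np.load('pics/'+f+'.npz'))
def st():
    s=sensors.get_state(); return {k:np.round(v,3) for k,v in s.items()}
E
python3 - <<'E'
from h import *
for n in('side','top'):
    s=snap(n,n+'1.png'); print(s['position'],rot(s).round(3).tolist(),s['fx'],s['k1'])
print(st(), r.tip_extent)
E
```

```text
[0.52390925 0.80374332 0.71107342] [[-0.987, -0.097, 0.128], [-0.161, 0.59, -0.791], [0.001, -0.802, -0.598]] 404.4417478872286 -0.06433292227590758
[ 0.48260217 -0.03970506  1.31347279] [[0.027, -0.99, 0.137], [-0.999, -0.024, 0.022], [-0.018, -0.138, -0.99]] 448.28208579346665 -0.11495455009186663
{'clock': np.float64(0.1), 'q': array([ 1.228,  0.69 , -0.195,  1.566,  0.157,  0.903, -0.215]), 'qd': array([-0.002, -0.004, -0.001, -0.004,  0.   ,  0.001, -0.001]), 'joint_torque': array([-3.0000e-03, -5.2849e+01, -1.2710e+00, -1.5383e+01, -5.3000e-02,
        2.0000e-03,  0.0000e+00]), 'tool_pos': array([ 0.23 , -0.581,  0.257]), 'eef_rot': array([ 0.982,  0.187, -0.   , -0.001]), 'contact_force': array([1.205, 0.257, 0.561]), 'moment': array([ 0.004,  0.044, -0.012]), 'finger_force': np.float64(0.0), 'opening': np.float64(0.998)} 0.019
```

View pics/side1.png

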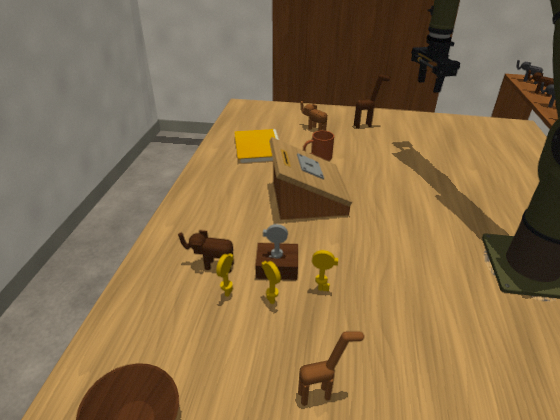

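View pics/top1.png

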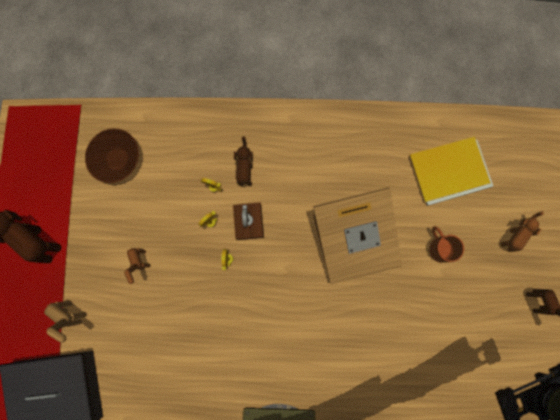

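Candidates for the key are: the grey steel key in the dark block, side (277,235) / top (247,216), and three yellow keys, side (225,268), (272,280), (323,268). I choose the grey one. Next is a close crop of the key and lock in both views.

```bash
python3 - <<'E'
from h import *
a=cv2.imread('pics/side1.png');b=cv2.imread('pics/top1.png')
def c(i,x,y,w,h,k): return cv2.resize(i[y:y+h,x:x+w],None,fx=k,fy=k,interpolation=cv2.INTER_CUBIC)
t=np.hstack([c(a,245,215,66,50,6),c(a,265,130,66,50,6)])
u=np.hstack([c(b,222,190,66,50,6),c(b,330,205,66,50,6)])
cv2.imwrite('pics/crop1.png',np.vstack([t,u]))
E
```

```text
(no output)
```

View pics/crop1.png

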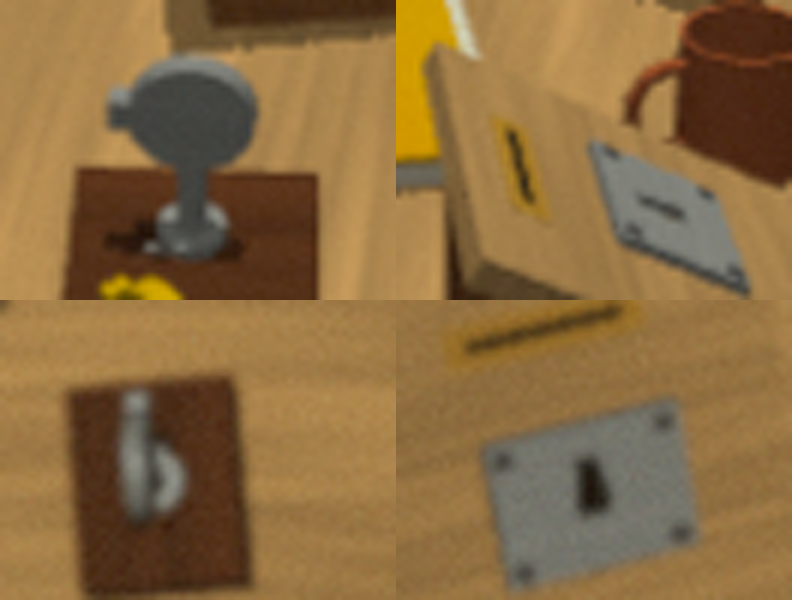

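```bash
python3 - <<'E'
from h import *
T=load('top1.png');S=load('side1.png')
f=lambda x,y,ox,oy:(ox+x/6-.5*5/6*0-0.4,oy+y/6-0.4)
st_=[onz(T,f(x,y,222,190),.045) for x,y in((68,88),(232,77),(250,285),(85,297))]
print('stand',np.round(st_,4).tolist(),np.mean(st_,0).round(4))
d=(st_[0]-st_[3]+st_[1]-st_[2]);print('yaw',np.arctan2(d[1],d[0]))
tp=[(88,145),(282,98),(301,240),(116,290)]  # backL, backR, frontR, frontL
sp=[(195,142),(322,192),(352,290),(225,240)]
# side: image right= -x world; top-left corner is far(-y) back(+x)
sp={'bR':sp[0],'fR':sp[1],'fL':sp[2],'bL':sp[3]}
tpd=dict(zip(('bL','bR','fR','fL'),tp)); P={}
for k in tpd:
    P[k],e=tri(T,f(*tpd[k],330,205),S,f(*sp[k],265,130)); print(k,P[k].round(4),e.round(4))
c=np.mean(list(P.values()),0)
up=P['bL']+P['bR']-P['fL']-P['fR']; lf=P['bL']+P['fL']-P['bR']-P['fR']
print('plate',c.round(4),'yaw up',np.arctan2(up[1],up[0]),'yaw left',np.arctan2(-lf[0],lf[1]),'tilt',np.arctan2(up[2],np.hypot(*up[:2])),np.linalg.norm(up)/2,np.linalg.norm(lf)/2)
print('keyhole',[onz(T,f(a,b,330,205),c[2]).round(4) for a,b in((198,208),(190,155))])
print('bow',tri(T,f(136,165,222,190),S,f(192,110,245,215)))
print('collar', tri(T,f(165,177,222,190),S,f(193,228,245,215)))
E
```

```text
stand [[0.6828, 0.1466, 0.045], [0.69, 0.0679, 0.045], [0.5905, 0.0559, 0.045], [0.5827, 0.1341, 0.045]] [0.6365 0.1011 0.045 ]
yaw 0.12224129353918248
bL [ 0.6094 -0.1659  0.1192] 0.0051
bR [ 0.6331 -0.2524  0.1215] 0.0035
fR [ 0.5706 -0.2665  0.0909] 0.0063
fL [ 0.5479 -0.1828  0.0872] 0.0029
plate [ 0.5903 -0.2169  0.1047] yaw up 0.24547121716609138 yaw left 0.2664020939523079 tilt 0.4560272750512077 0.07113455842812443 0.08828425343122644
keyhole [array([ 0.5862, -0.2174,  0.1047]), array([ 0.6101, -0.2136,  0.1047])]
bow (array([0.63678219, 0.10449601, 0.10963406]), np.float64(0.0025299325710495028))
collar (array([0.63861372, 0.09834652, 0.04253355]), np.float64(0.005312606773300579))
```

```bash
cat >> h.py <<'E'
def dn(yaw,tilt=0):
    # tool pointing down, x along yaw; tilt: z axis = -slope normal, x up the slope
    x=np.array([np.cos(yaw)*np.cos(tilt),np.sin(yaw)*np.cos(tilt),np.sin(tilt)])
    z=-np.array([-np.cos(yaw)*np.sin(tilt),-np.sin(yaw)*np.sin(tilt),np.cos(tilt)])
    return np.stack([x,np.cross(z,x),z],1)
def plan(p,Rt,p0=None,R0=None):
    s=sensors.get_state(); p0=np.array(s['tool_pos']) if p0 is None else p0; R0=R.from_quat(s['eef_rot']).as_matrix() if R0 is None else R0
    rv=np.degrees(R.from_matrix(R0.T@Rt).as_rotvec()); d=100*(np.array(p)-p0)
    print('turn deg',rv.round(2),'| then shift cm',(Rt.T@d).round(2),'| shift first cm',(R0.T@d).round(2))
E
python3 - <<'E'
from h import *
plan([.637,.101,.25],dn(.12))
E
```

```text
turn deg [-0.09  0.02 14.72] | then shift cm [ 48.6 -62.8   0.7] | shift first cm [ 62.95 -48.4    0.77]
```

Emit:
step_arm([
  [[0,0,0],[0,0,7.4]],
  [[0,0,0],[0,0,7.3]],
  [[2.5,-3.2,0],[0,0,0]],
  [[2.5,-3.2,0],[0,0,0]],
  [[2.5,-3.2,0],[0,0,0]],
  [[2.5,-3.2,0],[0,0,0]],
  [[2.5,-3.2,0],[0,0,0]],
  [[2.5,-3.2,0],[0,0,0]],
  [[2.5,-3.2,0],[0,0,0]],
  [[2.5,-3.2,0],[0,0,0]],
  [[2.5,-3.2,0],[0,0,0]],
  [[2.5,-3.2,0],[0,0,0]],
], claw=-0.1)

```text
clock: 1.6
tool_pos: [0.4402, -0.2322, 0.2575]
eef_rot: [0.998, 0.06, -0.0, -0.0]
contact_force: [-0.0, 0.0, 0.6]
opening: 0.45
finger_force: 0.0
```

```bash
python3 - <<'E'
from h import *
print(st()['q'])
plan([.637,.101,.25],dn(.12))
E
```

```text
[ 0.445  0.523 -0.08   1.946  0.064  0.675 -1.126]
turn deg [-0.01  0.02  0.01] | then shift cm [ 23.53 -30.72   0.75] | shift first cm [ 23.53 -30.72   0.75]
```

Emit:
step_arm([
  [[0,0,0],[0,0,-10]],
  [[0,0,0],[0,0,-10]],
  [[0,0,0],[0,0,-10]],
  [[0,0,0],[0,0,-10]],
  [[0,0,0],[0,0,-10]],
  [[0,0,0],[0,0,-10]],
  [[0,0,0],[0,0,-10]],
  [[0,0,0],[0,0,-10]],
  [[0,0,0],[0,0,-10]],
])

```text
clock: 2.72
tool_pos: [0.4395, -0.2335, 0.2575]
eef_rot: [0.661, 0.75, -0.0, -0.0]
contact_force: [-0.0, 0.5, -0.4]
opening: 0.45
finger_force: 0.0
```

Emit:
step_arm([
  [[0,0,0],[0,0,-10]],
  [[0,0,0],[0,0,-10]],
  [[0,0,0],[0,0,-10]],
  [[0,0,0],[0,0,-10]],
  [[0,0,0],[0,0,-10]],
  [[0,0,0],[0,0,-10]],
  [[0,0,0],[0,0,-10]],
  [[0,0,0],[0,0,-10]],
  [[0,0,0],[0,0,-10]],
])

```text
clock: 3.85
tool_pos: [0.4394, -0.2336, 0.2574]
eef_rot: [-0.063, 0.998, 0.0, -0.0]
contact_force: [0.2, -0.2, -0.1]
opening: 0.45
finger_force: 0.0
```

```bash
python3 - <<'E'
from h import *
print(st()['q'])
plan([.637,.101,.22],dn(.12+np.pi))
E
```

```text
[ 0.989  0.69  -0.999  1.919  0.723  0.944  1.333]
turn deg [ 0.01 -0.04  0.33] | then shift cm [-23.62  30.86   3.74] | shift first cm [-23.8   30.72   3.73]
```

Emit:
step_arm([
  [[-2.95,3.85,0.4],[0,0,0]],
  [[-2.95,3.85,0.4],[0,0,0]],
  [[-2.95,3.85,0.4],[0,0,0]],
  [[-2.95,3.85,0.5],[0,0,0]],
  [[-2.95,3.85,0.5],[0,0,0]],
  [[-2.95,3.85,0.5],[0,0,0]],
  [[-2.95,3.85,0.5],[0,0,0]],
  [[-2.95,3.85,0.5],[0,0,0]],
  [[0,0,0],[0,0,0]],
  [[0,0,0],[0,0,0]],
])

```text
clock: 5.1
tool_pos: [0.6367, 0.0996, 0.22]
eef_rot: [-0.06, 0.998, -0.001, -0.001]
contact_force: [0.0, -0.6, -0.7]
opening: 0.451
finger_force: 0.0
```

```bash
python3 - <<'E'
from h import *
print(st()['q'])
plan([.637,.101,.109],dn(.12+np.pi))
s=snap('side','s2.png');t=snap('top','t2.png')
def c(i,x,y,w,h,k): return cv2.resize(i[y:y+h,x:x+w],None,fx=k,fy=k,interpolation=cv2.INTER_CUBIC)
a=cv2.imread('pics/s2.png');b=cv2.imread('pics/t2.png')
cv2.imwrite('pics/crop2.png',np.hstack([c(a,225,150,100,130,4),c(b,200,150,100,130,4)]))
print(proj(s,st()['tool_pos']),proj(t,st()['tool_pos']))
E
```

```text
[ 0.205  0.886 -0.873  1.519  0.735  1.09   0.852]
turn deg [-0.08 -0.09  0.  ] | then shift cm [-0.05  0.13 11.1 ] | shift first cm [-0.06  0.15 11.1 ]
[276.43380663 191.80933264] [241.40015995 211.73487063]
```

View pics/crop2.png

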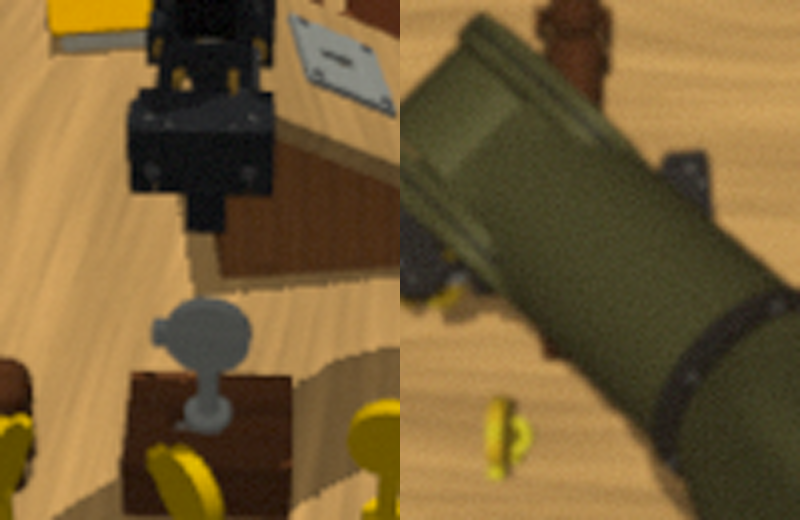

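The crop shows the closed-in gripper above the steel key. The fingertip, at crop (205,232), lines up with the bow at (208,330). I'll descend and grip.

Emit:
step_arm([
  [[0,0.1,2],[0,0,0]],
  [[0,0,2],[0,0,0]],
  [[0,0,2],[0,0,0]],
  [[0,0,2],[0,0,0]],
  [[0,0,1.6],[0,0,0]],
  [[0,0,1],[0,0,0]],
  [[0,0,0.3],[0,0,0]],
  [[0,0,0],[0,0,0]],
])

```text
clock: 6.2
tool_pos: [0.6373, 0.1018, 0.112]
eef_rot: [-0.06, 0.998, 0.0, 0.0]
contact_force: [-0.6, 0.4, 0.1]
opening: 0.451
finger_force: 0.0
```

Emit:
step_arm([
  [[0,0,0],[0,0,0]],
  [[0,0,0],[0,0,0]],
  [[0,0,0],[0,0,0]],
  [[0,0,0],[0,0,0]],
], claw=-1, grip_force=15)

```text
clock: 6.7
tool_pos: [0.6371, 0.1018, 0.1119]
eef_rot: [-0.06, 0.998, 0.0, 0.0]
contact_force: [-0.5, 0.3, 0.7]
opening: 0.112
finger_force: 15.0
```

Emit:
step_arm([
  [[0,0,0],[0,0,0]],
  [[0,0,-1],[0,0,0]],
  [[0,0,-2],[0,0,0]],
  [[0,0,-3],[0,0,0]],
  [[0,0,-3],[0,0,0]],
  [[0,0,-3],[0,0,0]],
  [[0,0,-3],[0,0,0]],
  [[0,0,-2],[0,0,0]],
  [[0,0,0],[0,0,0]],
], grip_force=55)

```text
clock: 7.82
tool_pos: [0.6376, 0.1021, 0.2837]
eef_rot: [-0.06, 0.998, 0.0, 0.002]
contact_force: [0.2, 0.6, -1.9]
opening: 0.107
finger_force: 55.0
```

```bash
python3 - <<'E'
from h import *
s=snap('side','s3.png')
print(st())
Rt=dn(.255+np.pi,-.4887)
n=-Rt[:,2]; L=np.array([.590,-.217,.107])
print(n,L+n*(.094+.03))
plan(L+n*(.094+.035-.003),Rt)
E
```

```text
{'clock': np.float64(7.875), 'q': array([ 0.214,  0.822, -0.91 ,  1.451,  0.671,  1.197,  0.904]), 'qd': array([ 0.001,  0.026,  0.02 ,  0.026,  0.004, -0.002, -0.003]), 'joint_torque': array([-1.2100e-01, -5.6746e+01, -1.1308e+01, -1.5447e+01, -4.9000e-02,
        6.1000e-02,  1.9000e-02]), 'tool_pos': array([0.637, 0.102, 0.282]), 'eef_rot': array([-0.06 ,  0.998, -0.   ,  0.   ]), 'contact_force': array([-0.836, -0.515, -2.145]), 'moment': array([ 0.051, -0.076,  0.005]), 'finger_force': np.float64(54.974), 'opening': np.float64(0.104)}
[-0.45429707 -0.11842379  0.88294393] [ 0.53366716 -0.23168455  0.21648505]
turn deg [ -1.91 -27.92  -7.56] | then shift cm [ 19.33 -29.64  -3.05] | shift first cm [ 14.35 -31.85   6.38]
```

Emit:
step_arm([
  [[1.8,-3.98,0],[0,0,0]],
  [[1.8,-3.98,0],[0,0,0]],
  [[1.8,-3.98,0],[0,0,0]],
  [[1.8,-3.98,0],[0,0,0]],
  [[1.8,-3.98,0],[0,0,0]],
  [[1.8,-3.98,0],[0,0,0]],
  [[1.8,-3.98,0],[0,0,0]],
  [[1.8,-3.98,0],[0,0,0]],
  [[0,0,0],[-0.48,-7,-1.9]],
  [[0,0,0],[-0.48,-7,-1.9]],
  [[0,0,0],[-0.48,-7,-1.9]],
  [[0,0,0],[-0.48,-7,-1.9]],
])

```text
clock: 9.38
tool_pos: [0.5309, -0.2318, 0.2805]
eef_rot: [-0.124, 0.962, 0.032, 0.241]
contact_force: [0.7, -1.1, -1.7]
opening: 0.105
finger_force: 55.0
```

```bash
python3 - <<'E'
from h import *
print(st()['q'],st()['moment'])
Rt=dn(.255+np.pi,-.4887)
n=-Rt[:,2]; L=np.array([.590,-.217,.107])
plan(L+n*(.094+.025-.003),Rt)
E
```

```text
[ 1.144  0.716 -1.076  1.997  0.91   0.446  1.383] [-0.177  0.463  0.018]
turn deg [0.14 0.13 0.04] | then shift cm [ 2.77 -0.06  6.58] | shift first cm [ 2.78 -0.07  6.57]
```

Emit:
step_arm([
  [[0.9,0,2],[0,0,0]],
  [[0.9,0,2],[0,0,0]],
  [[0.97,-0.06,2],[0.1,0.1,0]],
  [[0,0,0.6],[0,0,0]],
  [[0,0,0],[0,0,0]],
  [[0,0,0],[0,0,0]],
])

```text
clock: 10.12
tool_pos: [0.5391, -0.2306, 0.211]
eef_rot: [-0.123, 0.962, 0.03, 0.24]
contact_force: [0.5, -0.2, -1.3]
opening: 0.109
finger_force: 55.0
```

```bash
python3 - <<'E'
from h import *
s=snap('side','s4.png');t=snap('top','t4.png')
def c(i,x,y,w,h,k): return cv2.resize(i[y:y+h,x:x+w],None,fx=k,fy=k,interpolation=cv2.INTER_CUBIC)
a=cv2.imread('pics/s4.png');b=cv2.imread('pics/t4.png')
cv2.imwrite('pics/crop4.png',np.hstack([c(a,265,90,80,100,5),c(b,320,190,80,100,5)]))
x=st(); Rm=R.from_quat(sensors.get_state()['eef_rot']).as_matrix(); print(x['tool_pos'],x['eef_rot'])
for d in (.003,.067,.097): print(d,proj(s,x['tool_pos']+Rm[:,2]*d)-[265,90],proj(t,x['tool_pos']+Rm[:,2]*d)-[320,190])
L=np.array([.590,-.217,.107])
print((proj(s,L)-[265,90])*5,(proj(t,L)-[320,190])*5)
E
```

```text
[ 0.539 -0.231  0.211] [-0.123  0.962  0.03   0.24 ]
0.003 [64.64362136 42.1764306 ] [54.02653064 64.47655353]
0.067 [52.74784877 60.54901432] [47.45425244 54.24327575]
0.097 [47.37766454 68.84204511] [44.59421135 49.79522677]
[222.97985786 372.93706375] [212.96784835 238.86294217]
```

View pics/crop4.png

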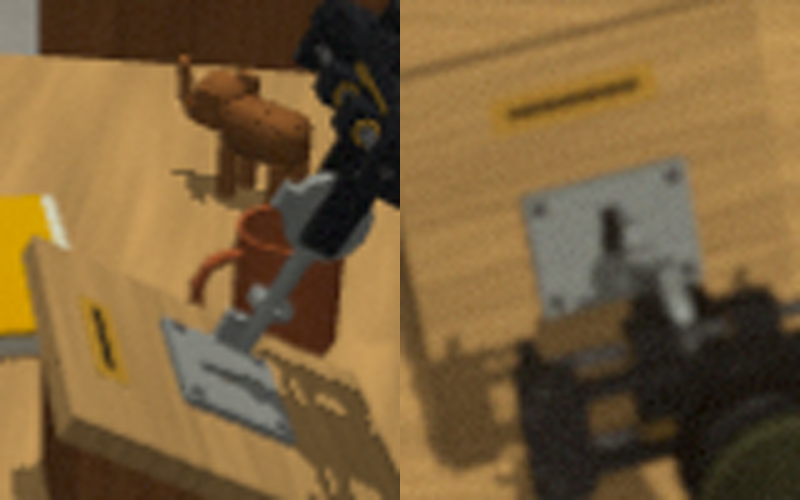

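```bash
python3 - <<'E'
from h import *
from scipy.optimize import least_squares
T=load('top1.png');S=load('side1.png')
f=lambda x,y,ox,oy:(ox+x/6-.4,oy+y/6-.4)
C={'bL':(36,45),'bR':(36,-45),'fR':(-36,-45),'fL':(-36,45)}
tp={'bL':(88,145),'bR':(282,98),'fR':(301,240),'fL':(116,290)}
sp={'bR':(195,142),'fR':(322,192),'fL':(352,290),'bL':(225,240)}
def P(v,x,y):
    Rm=dn(v[3],.4887); return v[:3]+Rm[:,0]*x-Rm[:,1]*y
def res(v,w=(1,1)):
    o=[]
    for k in C:
        p=P(v,C[k][0]/1e3,C[k][1]/1e3)
        o+=[*(w[0]*(proj(T,p)-f(*tp[k],330,205))),*(w[1]*(proj(S,p)-f(*sp[k],265,130)))]
    return np.array(o)
v=least_squares(res,[.59,-.217,.107,.255]).x; print(v.round(4)); print(res(v).round(1))
for w in((1,0),(0,1)): 
    u=least_squares(lambda a:np.r_[res(a,w),0.3*(a-v)*100],v).x; print(u.round(4))
for n,(x,y) in dict(axis=(0,0),slotend=(21.5,0)).items():
    p=P(v,x/1e3,y/1e3); print(n,(proj(T,p)-[330,205]+.4)*6+[396,300],(proj(S,p)-[265,130]+.4)*6+[396,0])
E
```

```text
[ 0.5904 -0.217   0.1046  0.2653]
[-0.2  0.9 -0.9 -0.7 -0.1  0.7 -0.5 -0.1  0.6  0.9 -1.3  0.4 -0.3  0.5
 -0.5 -0.1]
[ 0.5929 -0.2177  0.0997  0.266 ]
[ 0.5879 -0.2138  0.1063  0.2633]
axis [593.1363093  498.55177217] [664.85482985 214.1492365 ]
slotend [585.6016523  455.59001708] [627.11852266 198.15199686]
```

```bash
python3 - <<'E'
from h import *
v=np.array([.5904,-.217,.1046,.265]); Rm=dn(v[3],.4887)
for n in('top1.png','side1.png'):
    s=load(n); g=s['img'].astype(float).mean(2)
    m=np.zeros(g.shape); 
    c=np.array([proj(s,v[:3]+Rm[:,0]*x/1e3-Rm[:,1]*y/1e3) for x,y in((30,20),(30,-20),(-18,-20),(-18,20))])
    cv2.fillPoly(m,[np.round(c).astype(int)],1); m=m>0
    med=np.median(g[m]); w=np.where(m,np.clip(med-g-12,0,None),0); 
    yy,xx=np.mgrid[:g.shape[0],:g.shape[1]]; p=np.array([(w*xx).sum(),(w*yy).sum()])/w.sum()
    # intersect with face plane
    o,d=ray(s,p); N=-Rm[:,2]; q=o+d*(N@(v[:3]-o))/(N@d); e=q-v[:3]; print(n,med,p.round(2),q.round(4),'x',(e@Rm[:,0]*1e3).round(2),'y',(-e@Rm[:,1]*1e3).round(2))
    print(g[int(p[1])-6:int(p[1])+7,int(p[0])-7:int(p[0])+8].astype(int)) 
E
```

```text
top1.png 112.33333333333333 [362.16 235.87] [ 0.5951 -0.2158  0.1072] x 5.52 y -0.03
[[113 113 112 115 113 114 111 110 108 112 115 114 117 112 114]
 [115 114 113 111 107 103 101  96 103 109 110 112 112 116 113]
 [113 114 109 113 102  87  77  71  85 106 110 114 115 111 112]
 [111 113 110 109  94  66  46  45  65  96 108 114 114 111 116]
 [115 118 113 110  99  66  38  28  50  86 108 113 116 113 113]
 [113 112 113 115 102  68  34  24  39  72 102 109 112 119 110]
 [116 113 112 113 103  65  36  24  37  58  90 108 115 112 107]
 [111 113 113 111 100  69  35  21  30  46  80 106 112 111 114]
 [112 117 112 108 103  68  33  22  29  44  67 100 109 114 112]
 [113 115 111 118 101  69  36  20  32  33  70 101 112 114 111]
 [114 111 115 115 105  69  47  37  44  53  80 105 114 113 113]
 [112 116 114 111 104  91  67  69  72  82  96 107 113 116 115]
 [111 112 112 114 108 103  91  97 105 104 112 113 110 115 118]]
side1.png 126.0 [309.05 164.22] [ 0.592  -0.2228  0.1046] x 0.05 y -6.05
[[125 126 128 126 126 127 127 125 124 122 118 123 124 125 123]
 [126 126 127 127 125 126 129 126 126 128 126 124 125 126 122]
 [126 126 127 126 127 125 128 127 125 127 129 128 128 119 118]
 [126 127 124 121 125 126 125 127 124 126 128 129 128 103  95]
 [127 127 120 105 109 115 120 127 127 127 127 130 128 110  79]
 [128 127 126 100  73  73  94 112 116 119 126 129 128 128 116]
 [124 126 128 119 103  91  81  69  74  91 112 125 128 127 126]
 [124 126 127 128 128 125 113  90  75  66  78 116 130 127 126]
 [121 120 121 125 124 127 127 120 104  91  92 112 127 127 125]
 [114 102  93 112 120 126 127 126 128 127 119 118 127 128 128]
 [106  93  77  84 116 128 128 126 129 127 126 126 125 128 128]
 [ 89  94  96  87 110 127 127 124 128 126 125 127 125 127 129]
 [ 90  72  67  74  92 110 120 126 126 127 127 127 127 129 129]]
```

```bash
python3 - <<'E'
from h import *
for n,tp,q in(('s3.png',[.6372,.1021,.2825],[-.06,.998,0,0]),('s4.png',[.539,-.2306,.211],[-.123,.962,.03,.24])):
    s=load(n); im=s['img'].astype(float); Rm=R.from_quat(q).as_matrix(); tp=np.array(tp)
    sat=im.max(2)-im.min(2); 
    for d in(.035,.04,.045,.05,.055,.075,.08):
        # sample profile along -tool x (key x)
        xs=np.arange(-30,31)/1e3
        px=np.array([proj(s,tp+Rm[:,2]*d-Rm[:,0]*x) for x in xs],np.float32)
        pr=cv2.remap(sat.astype(np.float32),px[:,0].reshape(1,-1),px[:,1].reshape(1,-1),cv2.INTER_LINEAR)[0]
        print(n,d,pr[::2].astype(int)) 
E
```

```text
s3.png 0.035 [ 48  49  48  47  48  49  53  49  47  53  49  38  15   4   4   4   4   9
  39  72  97 106 105 104 104 103 103 102 101  99  99]
s3.png 0.04 [ 50  50  50  49  48  47  49  51  50  55  49  37  15   4   3   3   4  11
  38  57  66  71  70  71  80  92 103 103 102 100  97]
s3.png 0.045 [ 52  51  49  48  47  49  51  52  52  51  49  36  15   4   4   5   4  15
  41  57  62  64  64  64  70  87 102 104 103 101  99]
s3.png 0.05 [ 51  52  52  51  48  47  52  52  51  51  48  36  13   6   4   4   3  16
  41  56  61  63  63  62  68  87 103 103 105 104 100]
s3.png 0.055 [ 50  52  53  50  47  47  50  50  42  31  20  11   5   4   3   3   4   5
  13  20  34  51  61  70  84  98 103 104 105 104 102]
s3.png 0.075 [ 50  52  52  50  49  51  53  52  49  44  30  16   9   4   4   5   4   4
   5   6  12  24  38  52  72  89 102 102 102 100 101]
s3.png 0.08 [ 53  53  53  50  49  49  52  53  53  54  49  36  14   4   4   4   5   5
   5   6   5   5   5   6  21  67 104 103 103 102  99]
s4.png 0.035 [62 49 52 54 52 53 55 54 54 51 36 17  7  3  4  6  8 27 54 67 71 71 70 77
 88 83 73 73 79 79 76]
s4.png 0.04 [51 52 53 53 53 54 55 57 57 51 38 19  9  5  4  5  8 24 47 56 58 58 59 58
 59 60 60 61 57 56 58]
s4.png 0.045 [52 53 53 54 54 55 56 56 55 55 41 18  8  5  5  6  8 26 49 57 60 61 60 57
 58 57 57 57 56 63 76]
s4.png 0.05 [55 56 55 55 54 55 57 59 61 55 41 19  7  4  5  6 12 27 48 57 59 59 58 58
 57 57 56 56 53 54 61]
s4.png 0.055 [54 56 55 54 57 58 58 56 55 51 40 20  7  4  4  4  9 21 39 47 50 49 52 54
 54 54 54 54 57 67 80]
s4.png 0.075 [58 60 60 59 58 58 57 53 45 37 26 14  7  5  4  5  9 18 28 40 39 41 41 46
 56 76 91 94 95 96 95]
s4.png 0.08 [61 61 61 62 62 61 60 58 59 58 45 28  8  4  4  4  4  5  7  7  7 11 11 15
 28 61 86 93 94 94 92]
```

```bash
cat >> h.py <<'E'
YAW=.265; RL=dn(YAW+np.pi,-.4887); L0=np.array([.5904,-.217,.1046])
def tip(off=-.0015,ln=.097):
    s=sensors.get_state(); Rm=R.from_quat(s['eef_rot']).as_matrix()
    p=np.array(s['tool_pos'])+Rm[:,2]*ln-Rm[:,0]*off; e=p-L0
    print('tip in slope mm x,y,z',(1e3*np.array([-e@RL[:,0],e@RL[:,1],-e@RL[:,2]])).round(2),'F(tool)',(Rm.T@s['contact_force']).round(1),'M(tool)',(Rm.T@s['moment']).round(2),'t',s['clock'],'ang',np.degrees(R.from_matrix(Rm.T@RL).as_rotvec()).round(2))
E
python3 - <<'E'
from h import *
tip(); n=-RL[:,2]
plan(L0+n*(.097+.008)-RL[:,0]*.0015,RL)
E
```

```text
tip in slope mm x,y,z [ 1.45 -0.51 21.99] F(tool) [ 1.1 -0.   1.2] M(tool) [-0.09  0.53  0.  ] t 10.225 ang [-0.36 -0.   -0.49]
turn deg [-0.36 -0.   -0.49] | then shift cm [ 0.15 -0.01  1.4 ] | shift first cm [ 0.15 -0.    1.4 ]
```

Emit:
step_arm([
  [[0.15,0,0.7],[-0.36,0,-0.49]],
  [[0,0,0.7],[0,0,0]],
  [[0,0,0.2],[0,0,0]],
  [[0,0,0.2],[0,0,0]],
  [[0,0,0],[0,0,0]],
])

```text
clock: 10.85
tool_pos: [0.5457, -0.2287, 0.1938]
eef_rot: [-0.129, 0.962, 0.032, 0.239]
contact_force: [0.1, 0.3, -2.0]
opening: 0.109
finger_force: 55.0
```

```bash
python3 -c "
from h import *
tip()"
```

```text
tip in slope mm x,y,z [-0.51  0.49  3.43] F(tool) [0.8 0.2 1.8] M(tool) [-0.1   0.43 -0.02] t 10.85 ang [ 0.03 -0.06  0.03]
```

Emit:
step_arm([
  [[-0.05,-0.05,0.1],[0,0,0]],
  [[0,0,0.1],[0,0,0]],
  [[0,0,0.1],[0,0,0]],
  [[0,0,0.1],[0,0,0]],
  [[0,0,0],[0,0,0]],
])

```text
clock: 11.48
tool_pos: [0.5479, -0.2284, 0.1904]
eef_rot: [-0.128, 0.962, 0.032, 0.239]
contact_force: [-1.6, 1.5, -1.9]
opening: 0.109
finger_force: 55.0
```

```bash
python3 -c "
from h import *
tip()"
```

```text
tip in slope mm x,y,z [-0.24  0.18 -0.59] F(tool) [2.  1.9 1.2] M(tool) [-0.57  0.71 -0.08] t 11.475 ang [ 0.05 -0.07  0.02]
```

Emit:
step_arm([
  [[0,0,0.1],[0,0,0]],
  [[0,0,0.1],[0,0,0]],
  [[0,0,0.1],[0,0,0]],
  [[0,0,0],[0,0,0]],
])

```text
clock: 11.98
tool_pos: [0.5492, -0.2281, 0.1877]
eef_rot: [-0.129, 0.962, 0.032, 0.239]
contact_force: [-2.3, 2.0, -1.4]
opening: 0.108
finger_force: 55.0
```

```bash
python3 -c "
from h import *
tip()"
```

```text
tip in slope mm x,y,z [-0.24  0.12 -3.59] F(tool) [2.2 2.6 0.4] M(tool) [-0.82  0.82 -0.02] t 11.975 ang [ 0.05 -0.07  0.02]
```

Emit:
step_arm([
  [[0.03,0.06,0],[0,0,0]],
  [[0,0,0.1],[0,0,0]],
  [[0,0,0.1],[0,0,0]],
  [[0,0,0.1],[0,0,0]],
  [[0,0,0.1],[0,0,0]],
  [[0,0,0],[0,0,0]],
])

```text
clock: 12.72
tool_pos: [0.5509, -0.2274, 0.1842]
eef_rot: [-0.128, 0.962, 0.032, 0.239]
contact_force: [-1.0, 1.6, -1.5]
opening: 0.109
finger_force: 55.0
```

```bash
python3 -c "
from h import *
tip()"
```

```text
tip in slope mm x,y,z [-0.3   0.32 -7.58] F(tool) [1.2 1.8 1.1] M(tool) [-0.46  0.68 -0.01] t 12.725 ang [ 0.02 -0.05  0.01]
```

Emit:
step_arm([
  [[0.02,0.06,0.1],[0,0,0]],
  [[0,0,0.15],[0,0,0]],
  [[0,0,0.15],[0,0,0]],
  [[0,0,0.15],[0,0,0]],
  [[0,0,0.15],[0,0,0]],
  [[0,0,0.15],[0,0,0]],
  [[0,0,0],[0,0,0]],
])

```text
clock: 13.6
tool_pos: [0.5544, -0.2257, 0.1766]
eef_rot: [-0.128, 0.962, 0.032, 0.239]
contact_force: [-0.3, 0.5, -2.2]
opening: 0.108
finger_force: 55.0
```

```bash
python3 -c "
from h import *
tip()"
```

```text
tip in slope mm x,y,z [ -0.49   1.1  -16.07] F(tool) [1.2 0.5 1.8] M(tool) [-0.02  0.49 -0.02] t 13.6 ang [ 0.03 -0.05  0.02]
```

Free. Continue to the collar.

Emit:
step_arm([
  [[0,0,0.2],[0,0,0]],
  [[0,0,0.2],[0,0,0]],
  [[0,0,0.2],[0,0,0]],
  [[0,0,0.2],[0,0,0]],
  [[0,0,0.1],[0,0,0]],
  [[0,0,0.1],[0,0,0]],
  [[0,0,0],[0,0,0]],
])

```text
clock: 14.48
tool_pos: [0.5584, -0.2246, 0.1686]
eef_rot: [-0.128, 0.962, 0.032, 0.24]
contact_force: [-6.5, 0.3, 8.2]
opening: 0.113
finger_force: 55.0
```

```bash
python3 -c "
from h import *
tip()"
```

```text
tip in slope mm x,y,z [ -0.53   1.02 -25.  ] F(tool) [  1.6   2.  -10.2] M(tool) [-0.37  0.69 -0.02] t 14.475 ang [-0.02 -0.03  0.03]
```

Emit:
step_arm([
  [[0,0,0.05],[0,0,0]],
  [[0,0,0.05],[0,0,0]],
  [[0,0,0],[0,0,0]],
])

```text
clock: 14.85
tool_pos: [0.5585, -0.2246, 0.1686]
eef_rot: [-0.128, 0.962, 0.031, 0.24]
contact_force: [-11.9, -1.0, 17.7]
opening: 0.108
finger_force: 55.0
```

```bash
python3 - <<'E'
from h import *
tip(); print(st()['q'])
s=snap('side','s5.png');a=cv2.imread('pics/s5.png')
cv2.imwrite('pics/crop5.png',cv2.resize(a[90:190,265:345],None,fx=6,fy=6,interpolation=cv2.INTER_CUBIC))
E
```

```text
tip in slope mm x,y,z [ -0.44   0.96 -25.08] F(tool) [  2.    2.2 -21.1] M(tool) [-0.59  0.85 -0.  ] t 14.85 ang [-0.06 -0.01  0.05]
[ 0.808  0.786 -0.564  2.051  1.499  0.071  0.815]
```

View pics/crop5.png

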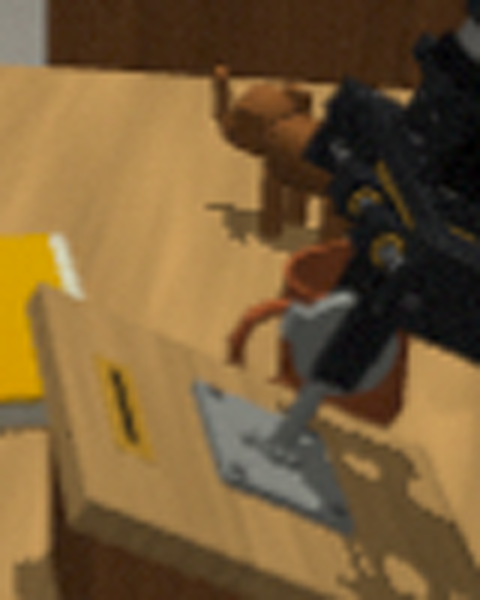

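Emit:
step_arm([
  [[0,0.02,-0.04],[0,0,3]],
  [[0,0,0],[0,0,4]],
  [[0,0,0],[0,0,4]],
  [[0,0,0],[0,0,4]],
  [[0,0,0],[0,0,0]],
])

```text
clock: 15.52
tool_pos: [0.5586, -0.2238, 0.1688]
eef_rot: [-0.002, 0.97, 0.063, 0.234]
contact_force: [-9.2, -0.4, 15.1]
opening: 0.107
finger_force: 55.0
```

```bash
python3 - <<'E'
from h import *
tip(); print(st()['q'])
E
```

```text
tip in slope mm x,y,z [  0.1    2.12 -25.04] F(tool) [  1.3   1.7 -17.6] M(tool) [-0.43  0.86 -0.1 ] t 15.525 ang [ 1.000e-02  3.000e-02 -1.494e+01]
[ 0.816  0.789 -0.579  2.05   1.496  0.081  0.557]
```

Emit:
step_arm([
  [[0,0,0],[0,0,5]],
  [[0,0,0],[0,0,5]],
  [[0,0,0],[0,0,5]],
  [[0,0,0],[0,0,5]],
  [[0,0,0],[0,0,5]],
  [[0,0,0],[0,0,5]],
  [[0,0,0],[0,0,0]],
])

```text
clock: 16.4
tool_pos: [0.5597, -0.2231, 0.1695]
eef_rot: [0.249, 0.938, 0.122, 0.21]
contact_force: [-8.1, 0.2, 15.3]
opening: 0.106
finger_force: 55.0
```

```bash
python3 - <<'E'
from h import *
tip(); print(st()['q'])
E
```

```text
tip in slope mm x,y,z [  2.15   3.27 -25.05] F(tool) [  1.3   1.9 -17.1] M(tool) [-0.29  0.65 -0.08] t 16.4 ang [  0.12   0.14 -44.9 ]
[ 0.83   0.794 -0.605  2.049  1.497  0.098  0.036]
```

Emit:
step_arm([
  [[0,0,0],[0,0,5]],
  [[0,0,0],[0,0,5]],
  [[0,0,0],[0,0,5]],
  [[0,0,0],[0,0,5]],
  [[0,0,0],[0,0,5]],
  [[0,0,0],[0,0,0]],
])

```text
clock: 17.15
tool_pos: [0.5601, -0.2246, 0.1695]
eef_rot: [0.446, 0.861, 0.164, 0.18]
contact_force: [-7.5, -1.0, 13.5]
opening: 0.11
finger_force: 55.0
```

```bash
python3 - <<'E'
from h import *
tip(); print(st()['q'])
E
```

```text
tip in slope mm x,y,z [  2.7    1.9  -25.03] F(tool) [  1.    0.1 -15.4] M(tool) [ 0.1   0.2  -0.07] t 17.15 ang [ 2.000e-02  1.900e-01 -6.995e+01]
[ 0.841  0.799 -0.623  2.046  1.498  0.114 -0.399]
```

Emit:
step_arm([
  [[0,0,0],[0,0,3]],
  [[0,0,0],[0,0,3]],
  [[0,0,0],[0,0,3]],
  [[0,0,0],[0,0,0]],
  [[0,0,0],[0,0,0]],
])

```text
clock: 17.77
tool_pos: [0.5601, -0.2251, 0.1694]
eef_rot: [0.512, 0.824, 0.177, 0.166]
contact_force: [-5.7, -2.0, 13.1]
opening: 0.11
finger_force: 55.0
```

```bash
python3 - <<'E'
from h import *
tip(); print(st()['q'])
E
```

```text
tip in slope mm x,y,z [  2.7    1.41 -25.03] F(tool) [ -0.6   0.7 -14.4] M(tool) [ 0.2  -0.01 -0.12] t 17.775 ang [-2.000e-02  2.100e-01 -7.892e+01]
[ 0.844  0.8   -0.629  2.046  1.498  0.119 -0.555]
```

Emit:
step_arm([
  [[0,0,0],[0,0,2]],
  [[0,0,0],[0,0,2]],
  [[0,0,0],[0,0,0]],
])

```text
clock: 18.15
tool_pos: [0.56, -0.2252, 0.1693]
eef_rot: [0.541, 0.805, 0.183, 0.16]
contact_force: [-6.2, -2.3, 13.3]
opening: 0.11
finger_force: 55.0
```

```bash
python3 - <<'E'
from h import *
tip(); print(st()['q'])
E
```

```text
tip in slope mm x,y,z [  2.61   1.23 -25.05] F(tool) [ -0.7   0.4 -14.8] M(tool) [ 0.24 -0.08 -0.14] t 18.15 ang [-4.000e-02  2.100e-01 -8.294e+01]
[ 0.846  0.801 -0.632  2.046  1.499  0.122 -0.624]
```

Emit:
step_arm([
  [[0,0,0],[0,0,2]],
  [[0,0,0],[0,0,2]],
  [[0,0,0],[0,0,2]],
  [[0,0,0],[0,0,0]],
])

```text
clock: 18.65
tool_pos: [0.5602, -0.2252, 0.1695]
eef_rot: [0.582, 0.776, 0.191, 0.151]
contact_force: [-6.2, -4.1, 12.7]
opening: 0.107
finger_force: 55.3
```

```bash
python3 - <<'E'
from h import *
tip(); print(st()['q'])
E
```

```text
tip in slope mm x,y,z [  3.1    1.26 -25.03] F(tool) [ -2.4  -0.3 -14.5] M(tool) [ 0.16 -0.14 -0.61] t 18.65 ang [-1.000e-02  2.400e-01 -8.881e+01]
[ 0.848  0.802 -0.636  2.046  1.5    0.125 -0.728]
```

Emit:
step_arm([
  [[0,0,0],[0,0,-8]],
  [[0,0,0],[0,0,-8]],
  [[0,0,0],[0,0,-8]],
  [[0,0,0],[0,0,-8]],
  [[0,0,0],[0,0,-8]],
  [[0,0,0],[0,0,-8]],
  [[0,0,0],[0,0,-8]],
  [[0,0,0],[0,0,-8]],
  [[0,0,0],[0,0,-8]],
  [[0,0,0],[0,0,-8]],
  [[0,0,0],[0,0,-4]],
  [[0,0,0],[0,0,0]],
])

```text
clock: 20.15
tool_pos: [0.5569, -0.2259, 0.1677]
eef_rot: [-0.085, 0.967, 0.041, 0.237]
contact_force: [-12.1, -2.5, 13.8]
opening: 0.106
finger_force: 55.0
```

```bash
python3 - <<'E'
from h import *
tip(); print(st()['q'])
E
```

```text
tip in slope mm x,y,z [ -2.84   0.06 -25.07] F(tool) [  4.5   0.3 -18. ] M(tool) [-0.1   1.36  0.12] t 20.15 ang [-0.16 -0.21 -5.05]
[ 0.828  0.793 -0.595  2.051  1.496  0.098  0.734]
```

Emit:
step_arm([
  [[0,0,0],[0,0,-4]],
  [[0,0,0],[0,0,-4]],
  [[0,0,0],[0,0,-4]],
  [[0,0,0],[0,0,0]],
])

```text
clock: 20.65
tool_pos: [0.5572, -0.2256, 0.1678]
eef_rot: [-0.186, 0.953, 0.016, 0.24]
contact_force: [-11.4, -1.8, 13.5]
opening: 0.111
finger_force: 55.0
```

```bash
python3 - <<'E'
from h import *
tip(); print(st()['q'])
E
```

```text
tip in slope mm x,y,z [ -2.45  -0.   -25.05] F(tool) [  3.7   1.6 -17.3] M(tool) [-0.4   1.21  0.08] t 20.65 ang [-0.12 -0.19  6.96]
[ 0.825  0.792 -0.592  2.051  1.496  0.094  0.943]
```

Emit:
step_arm([
  [[0,0,0],[0,0,-3]],
  [[0,0,0],[0,0,-3]],
  [[0,0,0],[0,0,-3]],
  [[0,0,0],[0,0,0]],
])

```text
clock: 21.15
tool_pos: [0.5573, -0.2256, 0.1679]
eef_rot: [-0.259, 0.935, -0.002, 0.24]
contact_force: [-11.5, -1.3, 13.0]
opening: 0.11
finger_force: 55.5
```

```bash
python3 - <<'E'
from h import *
tip(); print(st()['q'])
E
```

```text
tip in slope mm x,y,z [ -2.24  -0.19 -25.08] F(tool) [  3.4   2.7 -16.8] M(tool) [-0.51  0.97  0.69] t 21.15 ang [-0.1  -0.19 15.82]
[ 0.823  0.792 -0.589  2.051  1.495  0.092  1.098]
```

Emit:
step_arm([
  [[0,0,0],[0,0,5.4]],
  [[0,0,0],[0,0,5.4]],
  [[0,0,0],[0,0,5.4]],
  [[0,0,-0.15],[0,0,0]],
  [[0,0,-0.1],[0,0,0]],
  [[0,0,0],[0,0,0]],
])

```text
clock: 21.9
tool_pos: [0.558, -0.2245, 0.1693]
eef_rot: [-0.127, 0.962, 0.033, 0.239]
contact_force: [-0.3, 1.1, -1.8]
opening: 0.108
finger_force: 55.0
```

```bash
python3 - <<'E'
from h import *
tip(); print(st()['q'])
E
```

```text
tip in slope mm x,y,z [ -0.51   1.31 -24.24] F(tool) [0.8 1.2 1.6] M(tool) [-0.07  0.47  0.02] t 21.9 ang [ 0.04 -0.05 -0.17]
[ 0.833  0.794 -0.606  2.049  1.458  0.102  0.858]
```

Free and back at the insertion pose. Draw it out.

Emit:
step_arm([
  [[0,0,-0.2],[0,0,0]],
  [[0,0,-0.2],[0,0,0]],
  [[0,0,-0.2],[0,0,0]],
  [[0,0,-0.2],[0,0,0]],
  [[0,0,0],[0,0,0]],
])

```text
clock: 22.52
tool_pos: [0.5542, -0.2257, 0.1767]
eef_rot: [-0.127, 0.962, 0.032, 0.239]
contact_force: [0.5, 0.4, -2.1]
opening: 0.108
finger_force: 55.0
```

```bash
python3 - <<'E'
from h import *
tip(); print(st()['q'])
E
```

```text
tip in slope mm x,y,z [ -0.57   1.09 -15.88] F(tool) [0.5 0.2 2.2] M(tool) [-0.09  0.44  0.05] t 22.525 ang [ 0.02 -0.04 -0.21]
[ 0.865  0.788 -0.652  2.051  1.369  0.131  0.95 ]
```

Emit:
step_arm([
  [[0,0,-0.3],[0,0,0]],
  [[0,0,-0.3],[0,0,0]],
  [[0,0,-0.4],[0,0,0]],
  [[0,0,-0.4],[0,0,0]],
  [[0,0,-0.5],[0,0,0]],
  [[0,0,-0.8],[0,0,0]],
  [[0,0,-1.5],[0,0,0]],
  [[0,0,-1.5],[0,0,0]],
  [[0,0,-1.5],[0,0,0]],
  [[0,0,-1.5],[0,0,0]],
  [[0,0,0],[0,0,0]],
])

```text
clock: 23.9
tool_pos: [0.5147, -0.2368, 0.2541]
eef_rot: [-0.126, 0.962, 0.032, 0.24]
contact_force: [0.4, 0.9, -1.2]
opening: 0.108
finger_force: 55.0
```

```bash
python3 - <<'E'
from h import *
tip(); print(st()['q'])
plan([.6371,.1018,.22],dn(.12+np.pi))
E
```

```text
tip in slope mm x,y,z [-0.36  0.67 71.72] F(tool) [-0.   0.8  1.4] M(tool) [0.03 0.49 0.04] t 23.9 ang [-0.03 -0.01 -0.22]
[ 1.145  0.734 -1.027  2.053  1.012  0.38   1.314]
turn deg [ 2.05 27.94  7.91] | then shift cm [-16.2   32.15   3.41] | shift first cm [-16.54  29.54  12.7 ]
```

Emit:
step_arm([
  [[0,0,-2],[0,0,0]],
  [[0,0,-2],[0,0,0]],
  [[0,0,0],[0.51,7,2]],
  [[0,0,0],[0.51,7,2]],
  [[0,0,0],[0.51,7,2]],
  [[0,0,0],[0.51,6.9,1.9]],
  [[0,0,0],[0,0,0]],
])

```text
clock: 24.78
tool_pos: [0.4991, -0.2396, 0.2886]
eef_rot: [-0.062, 0.998, 0.001, 0.001]
contact_force: [-0.1, 0.4, -1.9]
opening: 0.107
finger_force: 55.0
```

```bash
python3 - <<'E'
from h import *
plan([.6371,.1018,.24],dn(.12+np.pi))
E
```

```text
turn deg [0.08 0.15 0.24] | then shift cm [-17.79  32.24   4.86] | shift first cm [-17.91  32.16   4.95]
```

Emit:
step_arm([
  [[-2.2,4,0],[0.08,0.15,0.24]],
  [[-2.2,4,0],[0,0,0]],
  [[-2.2,4,0],[0,0,0]],
  [[-2.2,4,0],[0,0,0]],
  [[-2.2,4,0.8],[0,0,0]],
  [[-2.2,4,1],[0,0,0]],
  [[-2.2,4,1],[0,0,0]],
  [[-2.4,4.2,1],[0,0,0]],
  [[0,0,1],[0,0,0]],
  [[0,0,0],[0,0,0]],
  [[0,0,0],[0,0,0]],
])

```text
clock: 26.15
tool_pos: [0.6357, 0.0971, 0.2401]
eef_rot: [-0.057, 0.998, -0.001, -0.001]
contact_force: [0.5, -0.4, -2.4]
opening: 0.11
finger_force: 55.0
```

```bash
python3 - <<'E'
from h import *
print(st()['q'])
plan([.6371,.1018,.170],dn(.12+np.pi))
s=snap('side','s6.png'); im=s['img'].astype(float)
x=sensors.get_state(); tp=np.array(x['tool_pos']); Rm=R.from_quat(x['eef_rot']).as_matrix(); sat=im.max(2)-im.min(2)
for d in(.035,.042,.05):
    px=np.array([proj(s,tp+Rm[:,2]*d-Rm[:,0]*u) for u in np.arange(-30,31)/1e3],np.float32)
    print(cv2.remap(sat.astype(np.float32),px[:,0].reshape(1,-1),px[:,1].reshape(1,-1),cv2.INTER_LINEAR)[0][::2].astype(int))
E
```

```text
[ 0.223  0.871 -0.91   1.502  0.729  1.135  0.854]
turn deg [-0.09 -0.16 -0.29] | then shift cm [-0.2   0.45  7.01] | shift first cm [-0.22  0.46  7.01]
[ 53  50  50  51  50  50  50  50  50  50  47  32   9   3   4   5  11  32
  57  66  65  63  61  65  83 102 104 104 102 101 100]
[ 54  53  55  53  50  49  49  51  54  54  48  31  10   4   4   4   9  31
  59  67  66  64  61  63  81 100 102 104 103 103 102]
[ 51  51  52  50  49  50  52  53  52  50  46  29  10   5   4   6   8  30
  56  67  67  64  66  75  90 100 100 104 104 103 102]
```

Emit:
step_arm([
  [[-0.25,0.45,2],[-0.09,-0.16,-0.29]],
  [[0,0,2],[0,0,0]],
  [[0,0,2],[0,0,0]],
  [[0,0,1],[0,0,0]],
  [[0,0,0],[0,0,0]],
  [[0,0,0],[0,0,0]],
])

```text
clock: 26.95
tool_pos: [0.6379, 0.1046, 0.1707]
eef_rot: [-0.061, 0.998, 0.001, 0.0]
contact_force: [-0.2, -0.4, -1.1]
opening: 0.108
finger_force: 55.0
```

```bash
python3 - <<'E'
from h import *
print(st()['contact_force'],st()['moment'])
plan([.6375,.1018,.112],dn(.12+np.pi))
E
```

```text
[-0.237 -0.377 -1.073] [ 0.099 -0.2    0.02 ]
turn deg [0.09 0.06 0.13] | then shift cm [ 0.08 -0.28  5.87] | shift first cm [ 0.09 -0.29  5.87]
```

Emit:
step_arm([
  [[0.08,-0.25,0.5],[0,0,0.1]],
  [[0,0,0.7],[0,0,0]],
  [[0,0,0.7],[0,0,0]],
  [[0,0,0],[0,0,0]],
  [[0,0,0],[0,0,0]],
])

```text
clock: 27.58
tool_pos: [0.6371, 0.1018, 0.1512]
eef_rot: [-0.06, 0.998, 0.001, -0.0]
contact_force: [0.5, 0.1, -1.7]
opening: 0.108
finger_force: 55.0
```

```bash
python3 - <<'E'
from h import *
print(st()['contact_force'],st()['moment'])
plan([.6375,.1018,.112],dn(.12+np.pi))
E
```

```text
[ 0.533  0.128 -1.704] [ 0.078 -0.134 -0.014]
turn deg [ 0.07 -0.    0.03] | then shift cm [-0.04 -0.01  3.92] | shift first cm [-0.04 -0.01  3.91]
```

Emit:
step_arm([
  [[-0.04,0,0.5],[0,0,0]],
  [[0,0,0.5],[0,0,0]],
  [[0,0,0.5],[0,0,0]],
  [[0,0,0.3],[0,0,0]],
  [[0,0,0],[0,0,0]],
])

```text
clock: 28.2
tool_pos: [0.6373, 0.1016, 0.1328]
eef_rot: [-0.06, 0.998, 0.0, -0.0]
contact_force: [-0.8, 0.5, -1.0]
opening: 0.107
finger_force: 55.0
```

```bash
python3 - <<'E'
from h import *
print(st()['contact_force'],st()['moment'])
plan([.6375,.1018,.112],dn(.12+np.pi))
E
```

```text
[-0.844  0.463 -1.016] [ 0.037 -0.082  0.073]
turn deg [ 0.05 -0.04  0.03] | then shift cm [-0.02  0.01  2.08] | shift first cm [-0.02  0.01  2.08]
```

Free in the hole. Go on to seating.

Emit:
step_arm([
  [[0,0,0.5],[0,0,0]],
  [[0,0,0.5],[0,0,0]],
  [[0,0,0.4],[0,0,0]],
  [[0,0,0.3],[0,0,0]],
  [[0,0,0.2],[0,0,0]],
  [[0,0,0.15],[0,0,0]],
  [[0,0,0],[0,0,0]],
])

```text
clock: 29.08
tool_pos: [0.6374, 0.1018, 0.1126]
eef_rot: [-0.06, 0.998, 0.001, -0.0]
contact_force: [0.3, 1.0, -1.1]
opening: 0.108
finger_force: 55.0
```

```bash
python3 - <<'E'
from h import *
print(st()['contact_force'],st()['moment'])
plan([.6375,.1018,.112],dn(.12+np.pi))
E
```

```text
[ 0.332  0.962 -1.115] [ 0.007 -0.128 -0.033]
turn deg [ 0.06 -0.01  0.03] | then shift cm [-0.01  0.    0.06] | shift first cm [-0.01  0.    0.06]
```

Emit:
step_arm([
  [[0,0,0.1],[0,0,0]],
  [[0,0,0.05],[0,0,0]],
  [[0,0,0],[0,0,0]],
])

```text
clock: 29.45
tool_pos: [0.6377, 0.1019, 0.1119]
eef_rot: [-0.06, 0.998, 0.001, 0.0]
contact_force: [-1.0, -0.9, 6.0]
opening: 0.111
finger_force: 55.0
```

Emit:
step_arm([
  [[0,0,-0.05],[0,0,0]],
  [[0,0,0],[0,0,0]],
  [[0,0,0],[0,0,0]],
  [[0,0,0],[0,0,0]],
  [[0,0,0],[0,0,0]],
  [[0,0,-1.5],[0,0,0]],
  [[0,0,-3],[0,0,0]],
  [[0,0,-4],[0,0,0]],
  [[0,0,-4],[0,0,0]],
  [[0,0,-3],[0,0,0]],
  [[0,0,0],[0,0,0]],
], claw=-0.1, grip_force=10)

```text
clock: 30.82
tool_pos: [0.6386, 0.1028, 0.2703]
eef_rot: [-0.06, 0.998, 0.001, 0.003]
contact_force: [0.2, 0.1, -0.8]
opening: 0.446
finger_force: 0.0
```

```bash
python3 - <<'E'
from h import *
s=snap('side','s7.png'); print(st()['tool_pos'],st()['opening'])
E
```

```text
[0.638 0.102 0.268] 0.448
```

View pics/s7.png

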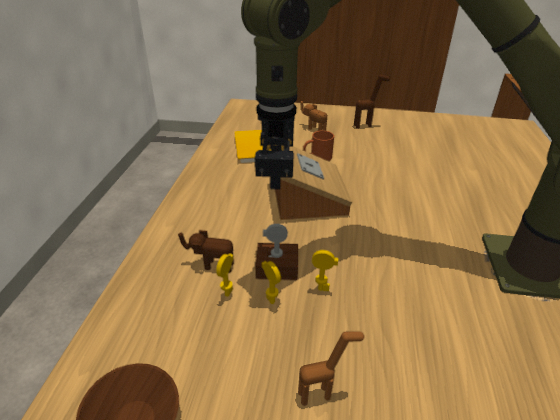

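The steel key stands upright in its stand at (277,234), and the gripper is clear of it. The animals and mug are where they started.

```bash
python3 -c "
from h import *
print(finish_job())"
```

```text
the job is handed in; nothing more can be done
None
```

I pushed the key fully in, turned it to the stop and back home, drew it out, set it upright in its stand and handed the job in at about 31 s; the hand-in gave no verdict.

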